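# Finish a carton column on the banding stand and tag it

## Task

Finish the column of cartons on the banding stand: take the two cartons off the sloping chute and stack them squarely on the one already there, the taller one first and the flatter one on top, setting each down gently and then pulling it softly back until you feel it press against the upright stop plate. When the column is complete, hang the white batch tag by its eye on the stand's peg. Leave the bottles and caps as they are.

Things in the scene. Friction and masses are not known exactly. Their poses are not given: they have to be found in the camera images.
- stand: Fixed steel stand, open to +x. Origin: on the table under the column's middle. Base plate 12 mm thick, x -65..65, y -165..55 mm. Upright stop plate towards the robot: 70 mm wide, face at x = -50 mm looking to +x, top at z = 122 mm. A carton pressed on it and centred has its origin at x = 0, y = 0, its x along the stand's x. A post with a peg stands at the -y side
- peg (a point): Middle of the peg, on its axis, 110 mm above the table, at stand x 0, y -130 mm; axes as the stand's. The peg is an 8 mm round bar: from a 12 mm thick post at stand x = -35 mm (post top z = 115 mm) it runs level along +x to x = 25 mm, where its free end turns up by 7 mm within the next 7 mm
- carton_base: Plain cardboard carton, 100 (x) x 60 (y) x 40 mm (z), loose, already on the stand's base plate against the stop plate: the bottom of the column. Origin: centre of its underside
- carton_tall: Taller plain closed cardboard carton, 100 (x) x 60 (y) x 50 mm (z), 0.2 to 0.4 kg, lying on the chute with its z axis square to the slope. Origin: centre of its underside. Either end may face the stop plate
- carton_flat: Flatter plain closed cardboard carton, 100 (x) x 60 (y) x 35 mm (z), 0.1 to 0.3 kg, lying on the chute beside the other, 50 mm between their sides. Origin: centre of its underside. Either end may face the stop plate
- chute: Fixed steel outfeed chute: a plate 250 mm wide (y) and 150 mm long, sloping at 25 degrees, low end towards -x (the robot), with an 18 mm high lip across the low end. Origin: on the table under the slope's middle; the sloping surface is 90 mm above it. No side walls
- tag: White plastic batch tag, a plate 8 mm thick (x), 55 mm wide (y), 120 mm tall (z), standing upright in the slotted block. Origin: centre of its lower edge. A 22 mm round eye goes through it along x (see tag_eye). To be hung with its plate square across the peg, either face forward
- tag_eye (a point): Centre of the tag's 22 mm eye, 70 mm above its lower edge and 50 mm below its upper edge
- holder: Fixed grey slotted block, 50 (x) x 75 (y) x 36 mm (z); the tag stands in its 10 mm wide slot, which runs along y and is 30 mm deep (slot floor 6 mm above the table). Origin: centre of its underside
- bottle_a: White plastic bottle, 44 mm across, 82 mm tall, standing; not part of the job. Origin: centre of its underside
- bottle_b: White plastic bottle, 44 mm across, 82 mm tall, standing; not part of the job. Origin: centre of its underside
- bottle_c: White plastic jar, 44 mm across, 82 mm tall, standing; not part of the job. Origin: centre of its underside
- bottle_d: White plastic bottle, 44 mm across, 82 mm tall, standing; not part of the job. Origin: centre of its underside
- cap_a: White bottle cap, a disc 38 mm across and 14 mm high, lying flat; not part of the job. Origin: centre of its underside
- cap_b: White bottle cap, a disc 38 mm across and 14 mm high, lying flat; not part of the job. Origin: centre of its underside

How it is judged:
By the outcome, as a careful person would: the job done as asked, in the order asked, and still so for the second after the job is handed in, with the robot touching nothing.
It also fails if it takes over 72 s, if anything falls off the work surface, if the arm or the gripper's body presses on something with over 40 N, if the wrist force passes 120 N, or if a joint passes its speed limit or range.

## Robot

A 6-joint arm with a two-finger parallel gripper is mounted at the origin on the work surface. World frame = base frame: x ahead of the robot, y to its left, z up, the work surface at z = 0. Lengths are in mm, angles in rad, forces in N, time in s.
With the tool pointing down it reaches from about 275 to 750 mm from the base axis. Payload 10.2 kg.
Tool frame: the origin (TCP) lies between the finger pads; the fingertips stand 8 mm ahead of it and the grasp point (between the pads) lies 11 mm behind it; z points along the fingers, y is the line along which they close (so a half turn about z gives the same grasp; the last joint's range is limited). The gripper opens to 85 mm and grips with 20 to 120 N. Pads are 22 mm wide; open, the fingers measure 114 mm over their backs; the gripper's body (76 mm by 85 mm) begins 54 mm behind the grasp point. The pads swing forward as they close: fully open they stand 13 mm farther back than shut.
Start: joints at [-1.342, 0.313, 1.498, -0, 1.331, -0.223], TCP at [229.196, -472.335, 239.294] pointing down, gripper open.
Joint ranges: [-2.94, 2.94], [-0.97, 2.17], [0.19, 2.56], [-1.23, 4.37], [0.02, 3.11], [-2.88, 2.88]. Speed limits (rad/s): [2.39, 2.39, 3.01, 3.14, 3.14, 3.14].

## Interface

Orientations are given as a unit quaternion [w, x, y, z].
In Python, from rig import * gives the robot as it stands.
- The arm moves only by the shell command python3 -m handwheel 'ROWS' [FORCE]. ROWS is JSON, a list that holds one entry, the list of rows, each a list of 7 numbers: the shift along the world's x, y, z in mm, then the turn, a rotation vector about the world's x, y, z in degrees, then the opening, from -1 (shut) to 1 (fully open). A call has 1 to 8 rows; each row shifts and turns the commanded pose from where the row before left it; what a row does not reach is not made up. A row lasts 1/8 s, in which the tool goes at most 62.5 mm and 10.7 degrees, less where a joint would pass 70% of its speed; a pose out of reach is approached as far as the arm can. A call is refused whole if a number of a shift passes 62.5 or a number of a turn 10.7, either way. A call with a gripper value outside its range is refused whole. The fingers move at their own pace and stop on an object; FORCE is the grip in N (left out, the last holds). Time passes only in rows, so rows that do not move let the fingers close. It gives the time, the measured TCP pose, the force, the opening and the grip force at its end, in the units of the state.
- sense(): the state, without advancing time (a new reading comes with each control period).
- capture(name): name is "scene" or "top" or "wrist"; returns a dict with "image" (400x640x3 uint8, red, green, blue), "fx", "fy", "cx", "cy" (pixels), "rvec" (rotation vector, rad) and "tvec" (3), from world to camera coordinates, as OpenCV has them; the wrist camera has in their place "hand_eye" (4x4, takes a point from camera to tool coordinates, whose origin is the TCP and whose axes are the flange's). Camera axes: x right, y down, z forward; pixel columns grow to the right and rows downward; lengths in mm; the calibration is good to about 2 mm. The wrist camera is an equidistant fisheye: a pixel r from the principal point sees the ray r / f radians off the axis. A picture is of the moment at which its call begins: read the wrist's pose just before it. There is no depth.
- finish_job(): hands the job in; it is judged then, once.
The state is a dict: "time_s": time; "joints": joint angles; "dq": joint speeds; "tau": joint torques, N m; "eef_pos": TCP position; "ee_rot": TCP orientation; "force": force on the tool from outside, world axes, zero at the start; "wrist_torque": the same for the moment, N m; "grip_width": opening from 0.0 (shut) to 1.0 (fully open); "grip_force": force on a finger pad.
Only numpy, scipy, OpenCV 4.12 (cv2) and the standard library are available. Lean on these libraries where they do the work, as an engineer would, in place of code of your own. Each camera call takes 0.05 s, during which the arm holds its last target. There are 200 camera calls.

## Working session

There is one attempt and no reset: what is moved stays moved. The work goes in short steps, Python scripts to look and compute and a shell command to move; the robot and the scene stay as the last step left them, time stands still between calls to the robot, and variables do not carry over. Pictures are saved under pics/ and viewed, at most 11 in all, crops included, and the job is handed in when it is done.

```bash
mkdir -p pics; ls; python3 - <<'E'
from rig import *
import cv2
s=sense();print(s)
for n in ("scene","top"):
    c=capture(n);cv2.imwrite(f"pics/{n}0.png",c["image"][:,:,::-1]);print(n,{k:v for k,v in c.items() if k!="image"})
E
```

```text
pics
{'time_s': 0.0, 'joints': array([-1.34238322e+00,  3.13428387e-01,  1.49842556e+00, -2.88362812e-05,
        1.33100462e+00, -2.23394459e-01]), 'dq': array([-0.00156293,  0.00058537,  0.00081864, -0.0004165 , -0.00124287,
        0.00195391]), 'tau': array([ 1.00124136e-03, -4.12262034e+01, -2.59740651e+01, -3.99231521e-05,
        4.22999947e-03,  8.69323856e-06]), 'eef_pos': array([ 229.13917842, -472.08256958,  238.75046854]), 'ee_rot': array([-6.32920863e-04,  9.74591105e-01,  2.23990572e-01, -1.55916806e-05]), 'force': array([-0.88286517, -0.02104623,  0.08902868]), 'wrist_torque': array([ 0.02420375, -0.00638247,  0.00205176]), 'grip_force': 0.0, 'grip_width': 1.0025335785628915}
scene {'fx': 382.24072527219636, 'fy': 382.24072527219636, 'cx': 323.1599568765974, 'cy': 200.70375684645794, 'rvec': array([ 1.19772711,  2.54955117, -0.72580798]), 'tvec': array([ 335.3947067 , -304.80243975, 1350.8157348 ])}
top {'fx': 506.0705930599659, 'fy': 506.0705930599659, 'cx': 323.73354682071437, 'cy': 201.18003428177704, 'rvec': array([ 2.11410125, -2.15523794,  0.18800098]), 'tvec': array([  15.38540624,  552.46843132, 1078.06161363])}
```

View pics/top0.png

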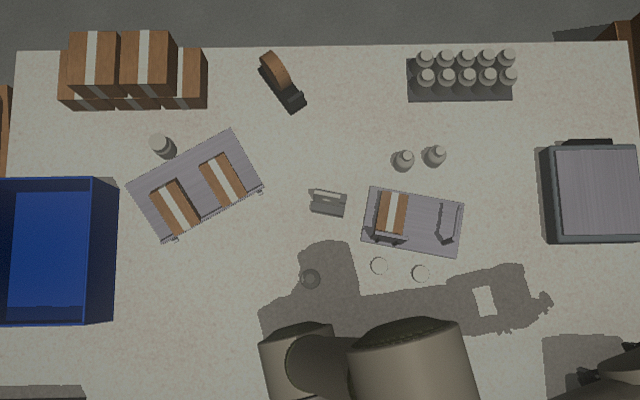

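View pics/scene0.png

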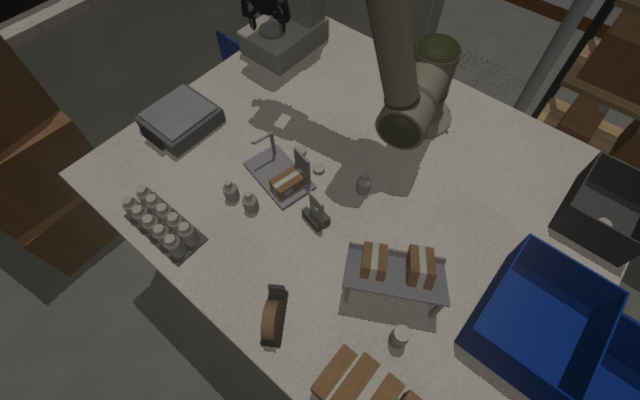

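The top view shows the chute at about (195,185) with its lip at lower right, the two cartons at (173,207) and (222,178), the tag and holder at (327,202), the stand at (412,222), and bottles and caps around them. I'll enlarge it to get corners.

```bash
python3 - <<'E'
import cv2
im=cv2.imread("pics/top0.png")
def crop(n,x,y,w,h,k):
    c=cv2.resize(im[y:y+h,x:x+w],None,fx=k,fy=k,interpolation=cv2.INTER_CUBIC)
    for i in range(0,w,20): cv2.putText(c,str(x+i),(i*k,10),0,.35,(0,0,255)); cv2.line(c,(i*k,12),(i*k,18),(0,0,255))
    for i in range(0,h,20): cv2.putText(c,str(y+i),(0,i*k+4),0,.35,(0,0,255)); cv2.line(c,(24,i*k),(30,i*k),(0,0,255))
    cv2.imwrite(n,c)
crop("pics/chute.png",120,125,150,120,5)
crop("pics/stand.png",300,170,170,110,4)
E
```

```text
(no output)
```

View pics/chute.png

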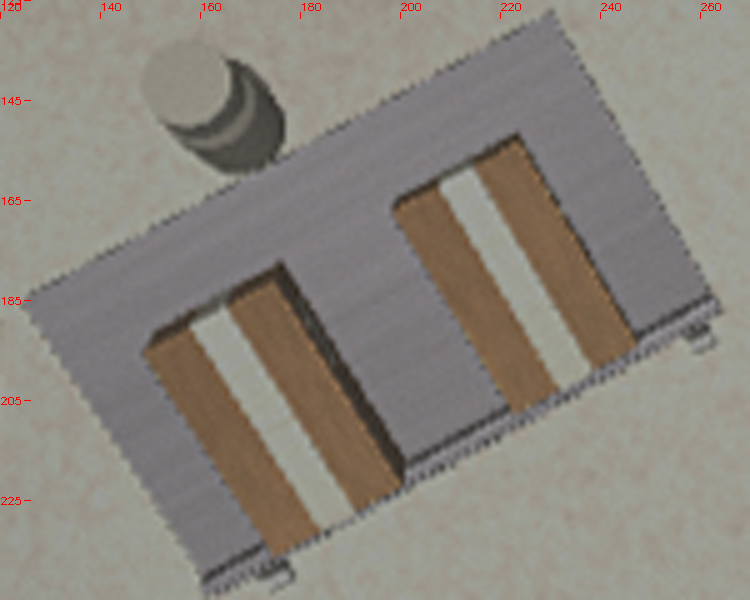

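View pics/stand.png

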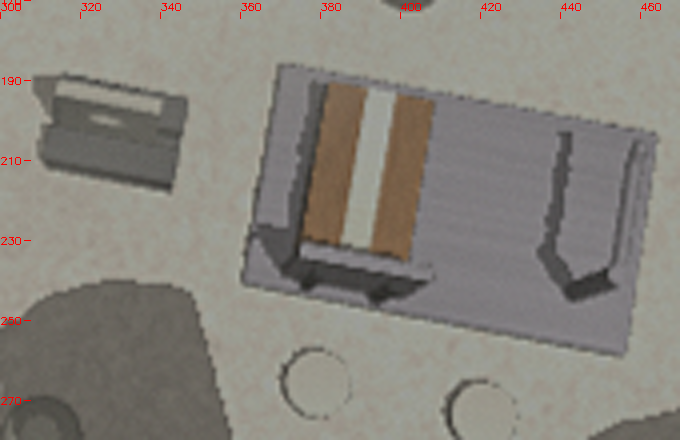

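The chute crop shows the left carton, with the thicker side faces, as the tall one; both rest at the lip. The stand crop shows base-plate corners (280,63), (657,132), (622,355) and (240,284), and the tag's white top edge around (108,98) with its bright eye below. Next I'll fit poses.

```bash
cat > h.py <<'E'
import numpy as np, cv2
from scipy.optimize import least_squares
from scipy.spatial.transform import Rotation as R
T=dict(K=np.array([[506.0706,0,323.7335],[0,506.0706,201.18],[0,0,1]]),r=np.array([2.11410125,-2.15523794,0.18800098]),t=np.array([15.38540624,552.46843132,1078.06161363]))
S=dict(K=np.array([[382.2407,0,323.16],[0,382.2407,200.70376],[0,0,1]]),r=np.array([1.19772711,2.54955117,-0.72580798]),t=np.array([335.3947067,-304.80243975,1350.8157348]))
def proj(P,C=T): return cv2.projectPoints(np.asarray(P,float).reshape(-1,3),C['r'],C['t'],C['K'],None)[0][:,0]
def px(p,k,o): return (np.asarray(p,float)+.5)/k-.5+np.array(o)
def ray(p,z,C=T):
    A=R.from_rotvec(C['r']).as_matrix(); c=-A.T@C['t']; d=A.T@np.linalg.inv(C['K'])@[p[0],p[1],1]
    return c+d*(z-c[2])/d[2]
def pose(v): # x,y,yaw deg
    return lambda P: np.asarray(P,float)@R.from_euler('z',v[2],degrees=True).as_matrix().T+[v[0],v[1],0]
def fit(P,q,v0):
    r=least_squares(lambda v:(proj(pose(v)(P))-q).ravel(),v0,x_scale=[10,10,1]); return r.x,np.sqrt((r.fun**2).mean())
SL=R.from_euler('y',-25,degrees=True).as_matrix() # slope->chute axes (low end -x)
E
python3 - <<'E'
from h import *
q=px([(280,63),(657,132),(622,355),(240,284),(328,83),(434,100)],4,(300,170))
print('stand',fit([(65,55,12),(65,-165,12),(-65,-165,12),(-65,55,12),(50,30,52),(50,-30,52)],q,[500,-100,0]))
def slope(p): return np.asarray(p,float)@SL.T+[0,0,90]
q=px([(22,297),(552,10)],5,(120,125))
v,e=fit(slope([(75,125,0),(75,-125,0)]),q,[600,300,20]);print('chute2',v,e)
qt=px([(147,352),(272,277),(403,487),(275,556)],5,(120,125))
qf=px([(393,210),(515,143),(637,342),(513,412)],5,(120,125))
def res(u,h1=50,h2=35):
    v=u[:3]; f=pose(v); o=[]
    o.append(proj(f(slope([(75,125,0),(75,-125,0)])))-q)
    for (s,y,a,h,qq) in ((u[3],u[4],u[5],h1,qt),(u[6],u[7],u[8],h2,qf)):
        c=np.array([(50,30,h),(50,-30,h),(-50,-30,h),(-50,30,h)],float)@R.from_euler('z',a,degrees=True).as_matrix().T+[s,y,0]
        o.append(proj(f(slope(c)))-qq)
    return np.vstack(o).ravel()
for h in ((50,35),(35,50)):
    r=least_squares(res,[*v,-20,55,0,-20,-55,0],args=h);print(h,r.x.round(1),np.sqrt((r.fun**2).mean()))
t=[ray(p,126) for p in px([(57,82),(162,99),(160,114),(55,97)],4,(300,170))];print(np.round(t,1))
# bottles/caps
for n,p,z in (('botR',(434,153),82),('botL',(403,160),82),('capL',(379,266),14),('capR',(420,273),14),('jar',(310,279),82),('behind',(157,141),82)): print(n,ray(p,z).round())
print('scene tag pts',)
E
```

```text
stand (array([ 519.38945543, -142.3850024 ,  -11.8979584 ]), np.float64(0.3396157893676852))
chute2 [584.71415811 278.24165086  28.79966423] 0.016778523521449006
(50, 35) [ 5.848e+02  2.783e+02  2.880e+01 -1.300e+01  5.570e+01 -0.000e+00
 -1.220e+01 -5.660e+01  4.000e-01] 0.39513938964328577
(35, 50) [ 5.848e+02  2.783e+02  2.880e+01 -1.540e+01  5.830e+01 -0.000e+00
 -9.900e+00 -5.750e+01  4.000e-01] 0.5280138309270092
[[562.7  25.3 126. ]
 [552.8 -28.9 126. ]
 [544.9 -27.7 126. ]
 [554.9  26.4 126. ]]
botR [ 649. -239.   82.]
botL [ 635. -170.   82.]
capL [ 409. -116.   14.]
capR [ 391. -208.   14.]
jar [382.  37.  82.]
behind [688. 368.  82.]
scene tag pts
```

```bash
cat >> h.py <<'E'
CH=[584.8,278.3,28.8]; ST=[519.4,-142.4,-11.9]; TG=[553.8,-1.2,-10.4]
def Rz(a): return R.from_euler('z',a,degrees=True).as_matrix()
D=np.diag([1.,-1,-1])
def slopeT(s,y,h): return pose(CH)(np.array([[s,y,h]])@SL.T+[0,0,90])[0], Rz(CH[2])@SL@D
def standT(x,y,z): return pose(ST)([[x,y,z]])[0], Rz(ST[2])@D
def plan(n,pT,p0=None,R0=None):
    p,M=pT
    if p0 is None:
        from rig import sense
        s=sense(); p0=s['eef_pos']; q=s['ee_rot']; R0=R.from_quat([*q[1:],q[0]]).as_matrix()
    w=np.degrees(R.from_matrix(M@R0.T).as_rotvec())
    print(n,'at',np.round(p,1),'shift',np.round(p-p0,1),'turn',np.round(w,2)); return p,M
E
python3 - <<'E'
from h import *
a=plan('above tall',slopeT(-13,55.7,137))
b=plan('tall',slopeT(-13,55.7,17),*a)
E
```

```text
above tall at [496.9 293.5 208.7] shift [267.8 765.7 -30.1] turn [ 11.42 -22.23   2.85]
tall at [541.3 318.   99.9] shift [  44.4   24.4 -108.8] turn [0. 0. 0.]
```

```bash
python3 -m handwheel '[[[10,30,0,0,0,0,1],[20,58,0,0.9,-1.8,0.2,1],[20,58,0,0.9,-1.8,0.2,1],[20,58,0,0.9,-1.8,0.2,1],[20,58,0,0.9,-1.8,0.2,1],[20,58,0,0.9,-1.8,0.2,1],[20,58,0,0.9,-1.8,0.2,1],[20,58,0,0.9,-1.8,0.2,1]]]' 40
python3 -m handwheel '[[[20,58,-5,0.9,-1.8,0.2,1],[20,58,-5,0.9,-1.8,0.2,1],[20,58,-5,0.9,-1.8,0.3,1],[20,58,-5,0.9,-1.8,0.3,1],[20,58,-5,0.9,-1.8,0.3,1],[20,40,-5,0.7,-1.2,0.2,1],[18,30,0,0.6,-1.2,0.2,1],[10,10,0,0.3,-0.6,0.1,1]]]'
python3 -m handwheel '[[[0,0,0,0,0,0,1],[0,0,0,0,0,0,1]]]'
python3 - <<'E'
from h import *
from rig import *
a=plan('above tall',slopeT(-13,55.7,137))
c=capture('wrist'); cv2.imwrite('pics/w1.png',c['image'][:,:,::-1]); print({k:v for k,v in c.items() if k!='image'})
E
```

```text
time_s: 1.1
eef_pos: [379.4, -34.5, 239.4]
ee_rot: [-0.029, 0.964, 0.234, 0.12]
force: [0.6, -0.1, 0.1]
grip_width: 1.0
grip_force: 0.0
time_s: 2.1
eef_pos: [527.2, 334.9, 208.5]
ee_rot: [-0.058, 0.94, 0.245, 0.231]
force: [-0.0, -0.8, -0.3]
grip_width: 1.001
grip_force: 0.0
time_s: 2.35
eef_pos: [527.0, 332.7, 209.4]
ee_rot: [-0.057, 0.94, 0.244, 0.231]
force: [-1.0, -0.2, 0.3]
grip_width: 0.998
grip_force: 0.0
above tall at [496.9 293.5 208.7] shift [-30.1 -39.2  -0.7] turn [-0.97  2.34 -0.21]
{'fx': 309.70691628693146, 'fy': 309.70691628693146, 'cx': 318.48975836065864, 'cy': 199.831361018973, 'hand_eye': array([[ 2.07563075e-04, -9.49137012e-01, -3.14863287e-01,
         8.29738757e+01],
       [ 9.99999973e-01,  2.29566336e-04, -3.27978436e-05,
         7.29090944e-01],
       [ 1.03411659e-04, -3.14863272e-01,  9.49137034e-01,
        -1.36583699e+02],
       [ 0.00000000e+00,  0.00000000e+00,  0.00000000e+00,
         1.00000000e+00]])}
```

View pics/w1.png

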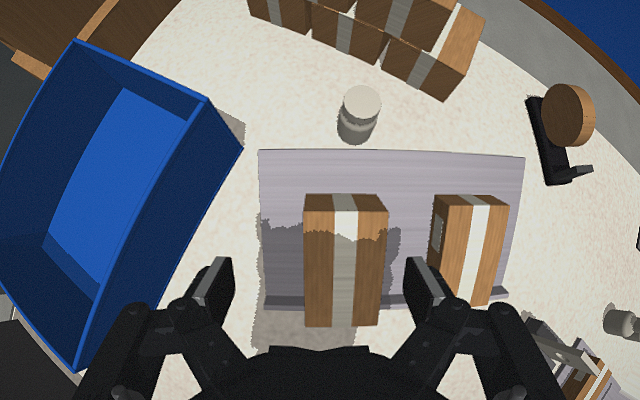

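The wrist view shows the tall carton's top face at about (304,211), (388,212), (380,325) and (304,326), and the flat one's at about (436,207), (508,206), (489,300) and (430,305). I'll check those against the model.

```bash
cat >> h.py <<'E'
HE=np.array([[2.0756e-04,-9.49137e-01,-3.14863e-01,82.974],[1,2.2957e-04,-3.28e-05,.729],[1.034e-04,-3.14863e-01,9.49137e-01,-136.584],[0,0,0,1]])
def wproj(P,s):
    q=s['ee_rot'];M=R.from_quat([*q[1:],q[0]]).as_matrix()
    t=(np.asarray(P,float).reshape(-1,3)-s['eef_pos'])@M
    c=(t-HE[:3,3])@HE[:3,:3]
    th=np.arctan2(np.hypot(c[:,0],c[:,1]),c[:,2]); n=c[:,:2]/np.hypot(c[:,0],c[:,1])[:,None]
    return n*th[:,None]*309.707+[318.49,199.83]
E
python3 - <<'E'
from h import *
from rig import *
s=sense()
def W(s_,y,h): return np.array([slopeT(s_+a,y+b,h)[0] for a,b in((50,30),(50,-30),(-50,-30),(-50,30))])
obs={'t':[(304,211),(388,212),(380,325),(304,326)],'f':[(436,207),(508,206),(489,300),(430,305)]}
print(wproj(W(-13,55.7,50),s).round(),wproj(W(-12.2,-56.6,35),s).round())
for k,h,y in(('t',50,55),('f',35,-55)):
    r=least_squares(lambda u:(wproj(W(u[0],u[1],h),s)-obs[k]).ravel(),[-13,y]);print(k,r.x,np.sqrt((r.fun**2).mean()))
r=wproj([slopeT(75,125,0)[0],slopeT(75,-125,0)[0]],s);print(r)
a=plan('tall',slopeT(-13,55.7,17))
E
```

```text
[[303. 212.]
 [386. 212.]
 [375. 323.]
 [305. 324.]] [[445. 205.]
 [505. 205.]
 [483. 303.]
 [428. 309.]]
t [-13.14933833  54.44779495] 1.72144693429386
f [-11.17787145 -56.53382788] 4.3670437825516295
[[259.17149098 150.68536065]
 [521.38854998 158.68495714]]
tall at [541.3 318.   99.9] shift [  14.3  -14.8 -109.6] turn [-0.98  2.36 -0.21]
```

The model agrees to within 2 mm, so I'll align, descend and grip.

```bash
python3 -m handwheel '[[[-15,-20,0,-0.5,1.2,-0.1,1],[-15.5,-19.5,0,-0.5,1.2,-0.1,1],[8,4,-20,0,0,0,1],[8,4.5,-20,0,0,0,1],[8,4.5,-20,0,0,0,1],[8,4.5,-20,0,0,0,1],[8,4.5,-20,0,0,0,1],[4,2,-8,0,0,0,1]]]'
python3 - <<'E'
from h import *
plan('tall',slopeT(-13,55,17))
E
python3 -m handwheel '[[[0,0,0,0,0,0,-1],[0,0,0,0,0,0,-1],[0,0,0,0,0,0,-1],[0,0,0,0,0,0,-1],[0,0,0,0,0,0,-1]]]' 40
python3 - <<'E'
from h import *
plan('tall',slopeT(-13,55,17))
E
```

```text
time_s: 3.4
eef_pos: [540.6, 317.6, 100.5]
ee_rot: [-0.054, 0.946, 0.243, 0.209]
force: [-0.0, -0.7, 0.3]
grip_width: 1.0
grip_force: 0.0
tall at [541.7 317.4  99.9] shift [ 1.1 -0.2 -0.6] turn [ 0.04 -0.11 -0.03]
time_s: 4.03
eef_pos: [540.7, 318.0, 102.2]
ee_rot: [-0.054, 0.945, 0.243, 0.21]
force: [-4.9, -3.9, 5.7]
grip_width: 0.696
grip_force: 44.7
tall at [541.7 317.4  99.9] shift [ 1.  -0.7 -2.3] turn [ 0.01  0.   -0.07]
```

```bash
python3 -m handwheel '[[[-3.7,-2,9,0,0,0,-1],[-11,-6,27,0,0,0,-1],[-11,-6,27,0,0,0,-1],[-11,-6,30,0,0,0,-1],[0,-5,20,0,0,0,-1],[0,0,0,0,0,0,-1]]]'
python3 - <<'E'
from h import *
from rig import *
s=sense();print(s['force'],s['grip_width'])
plan('above',standT(12,0,215));plan('low',standT(12,0,80))
E
```

```text
time_s: 4.78
eef_pos: [504.2, 293.1, 215.9]
ee_rot: [-0.054, 0.945, 0.243, 0.211]
force: [-0.0, 0.1, -3.2]
grip_width: 0.698
grip_force: 47.0
[-0.04202638  0.09372078 -3.20740641] 0.6980163280226517
above at [ 531.1 -144.9  215. ] shift [  26.9 -438.    -0.9] turn [ -3.75  25.38 -40.09]
low at [ 531.1 -144.9   80. ] shift [  26.9 -438.  -135.9] turn [ -3.75  25.38 -40.09]
```

```bash
python3 -m handwheel '[[[1,-20,0,-0.2,1.2,-1.9,-1],[2,-40,0,-0.34,2.3,-3.64,-1],[3,-50,0,-0.34,2.3,-3.64,-1],[3,-50,0,-0.4,2.6,-4,-1],[3,-55,0,-0.4,2.6,-4.2,-1],[3,-55,0,-0.4,2.6,-4.2,-1],[3,-50,0,-0.4,2.6,-4.2,-1],[3,-50,0,-0.34,2.4,-3.8,-1]]]'
python3 -m handwheel '[[[3,-35,0,-0.34,2.3,-3.6,-1],[2,-20,0,-0.34,2.3,-3.6,-1],[1,-13,0,-0.3,2.2,-3.3,-1],[0,0,0,0,0,0,-1],[0,0,0,0,0,0,-1]]]'
python3 - <<'E'
from h import *
from rig import *
plan('above',standT(12,0,215));plan('low',standT(12,0,80))
s=sense();print(s['force'],s['grip_width'])
c=capture('wrist'); cv2.imwrite('pics/w2.png',c['image'][:,:,::-1])
c=capture('top'); cv2.imwrite('pics/t2.png',c['image'][:,:,::-1])
E
```

```text
time_s: 5.78
eef_pos: [524.3, -79.1, 213.3]
ee_rot: [-0.015, 0.998, -0.014, 0.055]
force: [0.6, 0.6, -3.5]
grip_width: 0.699
grip_force: 46.8
time_s: 6.4
eef_pos: [530.6, -144.5, 213.7]
ee_rot: [-0.0, 0.995, -0.103, -0.002]
force: [-0.3, 0.5, -3.2]
grip_width: 0.702
grip_force: 46.8
above at [ 531.1 -144.9  215. ] shift [ 0.6 -0.3  1.3] turn [-0.06 -0.24 -0.08]
low at [ 531.1 -144.9   80. ] shift [   0.6   -0.3 -133.7] turn [-0.06 -0.24 -0.08]
[-0.27560429  0.49046567 -3.1858141 ] 0.7018243076083879
```

View pics/w2.png

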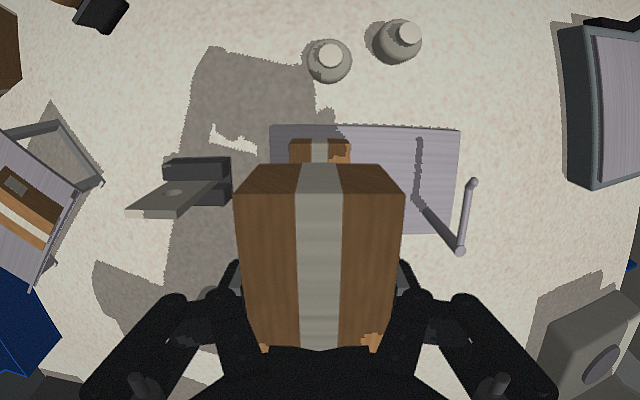

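The wrist view shows the held carton centred, the base plate's far corners at about (270,125) and (460,130), the base carton's far top edge from (289,140) to (350,140), and the peg tip at (473,183). I'll compare these with the model.

```bash
python3 - <<'E'
from h import *
from rig import *
s=sense()
P=[(65,55,12),(65,-165,12),(50,30,52),(50,-30,52),(30,-130,119)]
print(wproj(pose(ST)(P),s).round(1))
print(wproj(pose(TG)([(-4,27.5,126),(-4,-27.5,126),(4,27.5,126),(4,-27.5,126)]),s).round(1))
u=s['eef_pos'];print(u)
# held carton far top corners: tool frame
M=standT(0,0,0)[1]
for d in(17,19,21):
  print(d,wproj([u+M@np.array([50,b,d-50+0]) for b in(30,-30)],s).round(1), wproj([u+M@np.array([50,b,d]) for b in(30,-30)],s).round(1))
E
```

```text
[[268.1 127.4]
 [459.5 132.1]
 [287.4 145.9]
 [349.  146. ]
 [471.7 185.8]]
[[127.1 220.3]
 [178.4 220.2]
 [125.2 212. ]
 [176.8 211.3]]
[ 530.72246859 -144.37283204  214.17564822]
17 [[400.3 196.8]
 [233.3 196.5]] [[375.9 166.6]
 [258.6 166.4]]
19 [[398.9 195.1]
 [234.7 194.8]] [[375.2 165.7]
 [259.3 165.6]]
21 [[397.6 193.4]
 [236.  193.2]] [[374.5 164.9]
 [260.  164.8]]
```

```bash
python3 - <<'E'
import cv2,numpy as np
im=cv2.imread('pics/w2.png').astype(int)
for r in (160,164,167,172,180,188,192,195,200,230,280):
    b=im[r]; m=(b[:,2]-b[:,0]>18); x=np.where(m[200:440])[0]+200
    print(r,(x.min(),x.max(),len(x)) if len(x) else None, b[270].tolist(), b[370].tolist())
print(im[155:205:3,270].tolist())
E
```

```text
160 (np.int64(289), np.int64(349), 46) [92, 94, 97] [159, 153, 158]
164 (np.int64(259), np.int64(377), 85) [42, 57, 72] [62, 71, 85]
167 (np.int64(256), np.int64(381), 91) [34, 52, 71] [38, 51, 67]
172 (np.int64(251), np.int64(386), 99) [40, 57, 76] [41, 58, 74]
180 (np.int64(244), np.int64(392), 107) [36, 57, 75] [36, 56, 72]
188 (np.int64(238), np.int64(399), 116) [35, 52, 70] [39, 56, 73]
192 (np.int64(234), np.int64(402), 121) [36, 54, 69] [34, 50, 67]
195 (np.int64(232), np.int64(404), 126) [46, 71, 94] [45, 69, 93]
200 (np.int64(232), np.int64(404), 125) [47, 70, 91] [47, 71, 90]
230 (np.int64(235), np.int64(401), 121) [50, 73, 97] [47, 70, 95]
280 (np.int64(242), np.int64(439), 120) [49, 76, 100] [58, 83, 109]
[[85, 85, 88], [94, 97, 101], [95, 95, 98], [42, 57, 72], [34, 52, 71], [39, 55, 72], [38, 56, 74], [39, 53, 70], [43, 59, 76], [37, 55, 73], [41, 59, 74], [35, 52, 70], [40, 59, 74], [47, 69, 91], [48, 72, 93], [47, 70, 91], [49, 71, 91]]
```

```bash
python3 -m handwheel '[[[0.5,-1,-15,-0.06,-0.24,-0.08,-1],[0,0,-25,0,0,0,-1],[0,0,-28,0,0,0,-1],[0,0,-28,0,0,0,-1],[0,0,-24,0,0,0,-1],[0,0,-13,0,0,0,-1],[0,0,0,0,0,0,-1]]]'
python3 -m handwheel '[[[0,0,-2,0,0,0,-1],[0,0,-1.5,0,0,0,-1],[0,0,0,0,0,0,-1]]]'
python3 -m handwheel '[[[0,0,-1.5,0,0,0,-1],[0,0,0,0,0,0,-1]]]'
```

```text
time_s: 7.38
eef_pos: [531.3, -145.6, 81.0]
ee_rot: [0.0, 0.995, -0.104, -0.0]
force: [-0.5, -0.0, -2.5]
grip_width: 0.698
grip_force: 46.8
time_s: 7.75
eef_pos: [531.6, -145.9, 78.1]
ee_rot: [0.0, 0.995, -0.104, 0.001]
force: [0.1, -0.6, -2.8]
grip_width: 0.7
grip_force: 46.8
time_s: 8.0
eef_pos: [531.5, -145.8, 76.3]
ee_rot: [0.0, 0.995, -0.104, 0.0]
force: [0.0, 0.6, -3.0]
grip_width: 0.697
grip_force: 46.8
```

```bash
for i in 1; do python3 -m handwheel '[[[0,0,-2,0,0,0,-1],[0,0,0,0,0,0,-1]]]'|sed -n '2p;4p'; python3 -m handwheel '[[[0,0,-1.5,0,0,0,-1],[0,0,0,0,0,0,-1]]]'|sed -n '2p;4p'; done
```

```text
eef_pos: [531.4, -145.8, 74.1]
force: [0.6, -0.3, -2.5]
eef_pos: [531.4, -145.8, 72.7]
force: [-0.2, 0.0, -2.7]
```

```bash
python3 -m handwheel '[[[0,0,-1,0,0,0,-1],[0,0,0,0,0,0,-1]]]'|sed -n '2p;4p'
```

```text
eef_pos: [531.5, -145.8, 71.7]
force: [-0.4, -0.2, -3.2]
```

```bash
python3 -m handwheel '[[[0,0,-1,0,0,0,-1],[0,0,0,0,0,0,-1]]]'|sed -n '2p;4p';  python3 -m handwheel '[[[0,0,-1,0,0,0,-1],[0,0,0,0,0,0,-1]]]'|sed -n '2p;4p'
```

```text
eef_pos: [531.5, -145.8, 70.7]
force: [0.4, -0.4, -3.0]
eef_pos: [531.5, -145.8, 69.7]
force: [0.2, -0.1, -2.9]
```

```bash
python3 -m handwheel '[[[0,0,-1,0,0,0,-1],[0,0,0,0,0,0,-1]]]'|sed -n '2p;4p';  python3 -m handwheel '[[[0,0,-0.7,0,0,0,-1],[0,0,0,0,0,0,-1]]]'|sed -n '2p;4p'
```

```text
eef_pos: [531.5, -145.8, 68.7]
force: [-0.6, 0.4, -3.6]
eef_pos: [531.5, -145.8, 68.0]
force: [-0.4, -0.4, -2.8]
```

```bash
python3 -m handwheel '[[[0,0,-0.8,0,0,0,-1],[0,0,0,0,0,0,-1]]]'|sed -n '2p;4p';  python3 -m handwheel '[[[0,0,-0.7,0,0,0,-1],[0,0,0,0,0,0,-1]]]'|sed -n '2p;4p'
```

```text
eef_pos: [531.5, -145.8, 67.2]
force: [0.2, 0.1, -3.4]
eef_pos: [531.5, -145.8, 66.5]
force: [0.2, -0.1, -2.7]
```

```bash
python3 -m handwheel '[[[0,0,-0.8,0,0,0,-1],[0,0,0,0,0,0,-1]]]'|sed -n '2p;4p';  python3 -m handwheel '[[[0,0,-0.7,0,0,0,-1],[0,0,0,0,0,0,-1]]]'|sed -n '2p;4p'
python3 - <<'E'
from rig import *
import cv2
c=capture('wrist'); im=c['image'][:,:,::-1]; cv2.imwrite('pics/w3.png',cv2.resize(im[60:360,160:480],None,fx=2,fy=2))
E
```

```text
eef_pos: [531.6, -145.8, 66.1]
force: [-1.0, -0.2, 0.3]
eef_pos: [531.7, -145.9, 66.0]
force: [-2.2, 1.1, 6.7]
```

View pics/w3.png

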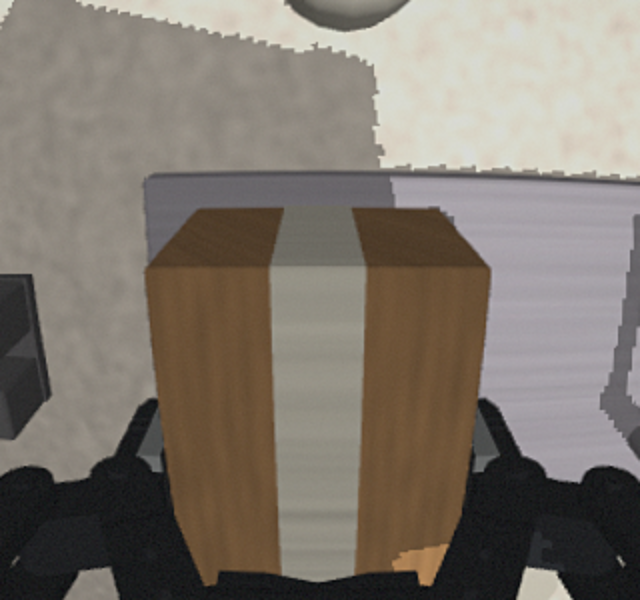

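It has touched down: force rose at z = 66, and the carton sits square over the column. I'll unload slightly and pull back along stand -x.

```bash
python3 -m handwheel '[[[0,0,0.8,0,0,0,-1],[-2,0.4,0,0,0,0,-1],[-2,0.4,0,0,0,0,-1],[-2,0.4,0,0,0,0,-1],[0,0,0,0,0,0,-1]]]'|sed -n '2p;4p'; python3 -m handwheel '[[[-1.5,0.3,0,0,0,0,-1],[0,0,0,0,0,0,-1]]]'|sed -n '2p;4p'; python3 -m handwheel '[[[-1.5,0.3,0,0,0,0,-1],[0,0,0,0,0,0,-1]]]'|sed -n '2p;4p'
```

```text
eef_pos: [525.6, -144.8, 66.1]
force: [3.4, -0.1, 3.6]
eef_pos: [524.2, -144.5, 66.1]
force: [3.4, -1.9, 3.6]
eef_pos: [522.6, -144.2, 66.1]
force: [4.5, -2.2, 5.7]
```

```bash
python3 -m handwheel '[[[-1,0.2,0.3,0,0,0,-1],[0,0,0,0,0,0,-1]]]'|sed -n '2p;4p'; python3 -m handwheel '[[[-1,0.2,0,0,0,0,-1],[0,0,0,0,0,0,-1]]]'|sed -n '2p;4p'
```

```text
eef_pos: [521.2, -143.7, 66.1]
force: [2.9, -2.1, 2.3]
eef_pos: [520.3, -143.6, 66.1]
force: [3.0, -1.2, 2.3]
```

```bash
python3 -m handwheel '[[[-1,0.2,0,0,0,0,-1],[0,0,0,0,0,0,-1]]]'|sed -n '2p;4p'
```

```text
eef_pos: [519.3, -143.4, 66.1]
force: [3.6, -0.9, 2.9]
```

```bash
python3 -m handwheel '[[[-1,0.2,0,0,0,0,-1],[0,0,0,0,0,0,-1]]]'|sed -n '2p;4p'; python3 -m handwheel '[[[-1,0.2,0,0,0,0,-1],[0,0,0,0,0,0,-1]]]'|sed -n '2p;4p'
```

```text
eef_pos: [518.7, -143.3, 66.1]
force: [6.3, -1.8, 0.3]
eef_pos: [518.8, -143.3, 66.3]
force: [12.7, -2.1, -2.8]
```

Pressed against the stop: Fx rose to 12.7 N. I'll relax, release and rise.

```bash
python3 -m handwheel '[[[0.8,-0.2,0,0,0,0,-1],[0,0,0,0,0,0,-1],[0,0,0,0,0,0,0.6],[0,0,0,0,0,0,1],[0,0,0,0,0,0,1],[0,0,0,0,0,0,1]]]'
python3 -m handwheel '[[[0,0,15,0,0,0,1],[0,0,35,0,0,0,1],[0,0,40,0,0,0,1],[0,0,30,0,0,0,1],[0,0,15,0,0,0,1],[0,0,0,0,0,0,1]]]'
python3 - <<'E'
from h import *
from rig import *
c=capture('wrist'); cv2.imwrite('pics/w4.png',c['image'][:,:,::-1])
im=c['image'].astype(int); s=sense(); c0=pose(ST)
b=lambda x:c0(x)
P=[(50,30,102),(50,-30,102),(50,30,52),(50,-30,52),(-50,30,102),(-50,-30,102)]
print(wproj(b(P),s).round(1))
M=standT(0,0,0)[1]; print('tcp in stand',(np.array([518.7,-143.3,66])-[*ST[:2],0])@Rz(ST[2]))
plan('above flat',slopeT(-11.7,-56,137)); a=slopeT(-11.7,-56,137); plan('flat',slopeT(-11.7,-56,15),*a)
E
```

```text
time_s: 13.92
eef_pos: [518.1, -143.2, 66.1]
ee_rot: [0.0, 0.995, -0.104, 0.0]
force: [-0.0, 0.5, -1.0]
grip_width: 1.002
grip_force: 0.0
time_s: 14.68
eef_pos: [518.4, -143.3, 201.9]
ee_rot: [0.001, 0.995, -0.104, 0.001]
force: [-0.1, -0.4, 0.1]
grip_width: 1.0
grip_force: 0.0
[[277.  142.6]
 [355.3 142.5]
 [284.1 135.3]
 [349.  135.2]
 [282.  258.5]
 [351.  258.6]]
tcp in stand [-0.49937252 -1.02500102 66.        ]
above flat at [551.7 196.2 209.2] shift [ 33.7 339.3   8.5] turn [  3.77 -25.24  40.09]
flat at [596.9 221.1  98.6] shift [  45.2   24.8 -110.6] turn [0. 0. 0.]
```

View pics/w4.png

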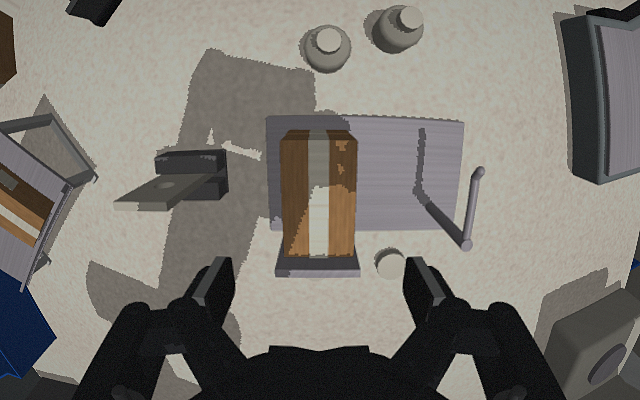

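The tall carton lies square on the column against the stop; its top is at (280–358, 140–258), and the strip of base carton beyond it is at rows 131–139. I'll check the sideways alignment numerically while heading for the flat carton.

```bash
python3 - <<'E'
from h import *
from rig import *
im=cv2.imread('pics/w4.png').astype(int); s=sense()
for r in (130,132,134,136,138,140,142,145,150,200,250,256):
    b=im[r]; m=(b[:,2]-b[:,0]>18); x=np.where(m[260:380])[0]+260; print(r,x.min() if len(x) else 0,x.max() if len(x) else 0)
print(wproj(pose(ST)([(-50,35,122),(-50,-35,122),(65,55,12),(65,-165,12)]),s).round(1))
g=im.sum(2)
for r in (266,271,274): print(r,[i for i in range(265,372) if abs(g[r,i+1]-g[r,i-1])>60])
for r in (120,125): print(r,[i for i in list(range(255,280))+list(range(455,475)) if abs(g[r,i+1]-g[r,i-1])>60])
E
python3 -m handwheel '[[[1,20,5,0.2,-1.2,2,1],[4,45,4,0.4,-2.9,4.6,1],[6,55,0,0.5,-3.4,5.5,1],[6,55,0,0.5,-3.4,5.5,1],[6,55,0,0.5,-3.4,5.5,1],[5,50,0,0.5,-3.4,5.5,1],[4,37,0,0.5,-3.4,5.3,1],[2,20,0,0.4,-2.5,4.1,1]]]'
python3 -m handwheel '[[[0,2,0,0.2,-1,2,1],[0,0,0,0,0,0,1]]]'
python3 - <<'E'
from h import *
from rig import *
plan('above flat',slopeT(-11.7,-56,137)); plan('flat',slopeT(-11.7,-56,15)); s=sense()
c=capture('wrist'); cv2.imwrite('pics/w5.png',c['image'][:,:,::-1]); im=c['image'].astype(int)
print(wproj([slopeT(-11.7+a,-56+b,h)[0] for h in(35,0) for a,b in((50,30),(50,-30),(-50,-30),(-50,30))],s).round(1))
m=(im[:,:,0]-im[:,:,2]>18)
for r in range(150,320,8):
    x=np.where(m[r,230:420])[0]+230; print(r,x.min() if len(x) else 0,x.max() if len(x) else 0,len(x))
E
```

```text
130 289 346
132 288 347
134 286 349
136 285 351
138 282 354
140 281 356
142 280 357
145 280 356
150 280 356
200 281 355
250 260 364
256 264 373
[[273.4 270.3]
 [359.4 270.3]
 [264.3 117.5]
 [463.9 122.7]]
266 [274, 275, 276, 358, 359, 360]
271 [273, 274, 275, 288, 289, 360, 361]
274 [274, 275, 289, 290, 360, 361]
120 [265, 456, 457, 458, 459]
125 [265, 464, 465]
time_s: 15.72
eef_pos: [551.0, 196.6, 209.5]
ee_rot: [-0.051, 0.952, 0.228, 0.197]
force: [-0.2, -0.5, -0.2]
grip_width: 1.0
grip_force: 0.0
time_s: 15.98
eef_pos: [551.3, 196.7, 209.6]
ee_rot: [-0.054, 0.947, 0.242, 0.204]
force: [-0.2, -0.3, -0.5]
grip_width: 0.997
grip_force: 0.0
above flat at [551.7 196.2 209.2] shift [ 0.4 -0.5 -0.4] turn [ 0.17 -0.61  0.06]
flat at [596.9 221.1  98.6] shift [  45.6   24.4 -110.9] turn [ 0.17 -0.61  0.06]
[[279.8 142.1]
 [357.2 142. ]
 [352.7 256.3]
 [284.7 256.3]
 [284.7 136.5]
 [352.4 136.4]
 [349.3 238.8]
 [288.2 238.9]]
150 280 407 61
158 281 417 59
166 281 358 58
174 281 399 62
182 282 418 62
190 282 357 56
198 282 357 56
206 283 415 61
214 283 356 55
222 284 356 53
230 284 418 54
238 284 396 54
246 285 355 52
254 285 418 55
262 244 394 11
270 235 392 10
278 367 401 8
286 313 398 14
294 371 389 18
302 369 402 12
310 342 401 12
318 367 411 12
```

```bash
python3 -m handwheel '[[[5,3,-12,0.17,-0.6,0,1],[9,5,-22,0,0,0,1],[9,5,-22,0,0,0,1],[9,5,-22,0,0,0,1],[8,4,-20,0,0,0,1],[5.5,2.5,-12.5,0,0,0,1],[0,0,0,0,0,0,1]]]' 40
python3 - <<'E'
from h import *
plan('flat',slopeT(-11.7,-56,15))
E
python3 -m handwheel '[[[0,0,0,0,0,0,-1],[0,0,0,0,0,0,-1],[0,0,0,0,0,0,-1],[0,0,0,0,0,0,-1],[0,0,0,0,0,0,-1]]]' 35
python3 -m handwheel '[[[-3.7,-2,9,0,0,0,-1],[-11,-6,27,0,0,0,-1],[-11,-6,27,0,0,0,-1],[-11,-6,30,0,0,0,-1],[0,-5,28,0,0,0,-1],[0,0,0,0,0,0,-1]]]'
python3 - <<'E'
from h import *
plan('above',standT(12,-0.8,215))
E
```

```text
time_s: 16.9
eef_pos: [597.5, 220.3, 99.0]
ee_rot: [-0.054, 0.946, 0.242, 0.209]
force: [-0.6, -0.2, 0.1]
grip_width: 1.001
grip_force: 0.0
flat at [596.9 221.1  98.6] shift [-0.6  0.7 -0.3] turn [ 0.01 -0.02  0.13]
time_s: 17.52
eef_pos: [598.0, 220.2, 100.8]
ee_rot: [-0.053, 0.946, 0.242, 0.211]
force: [-4.2, -2.6, 7.1]
grip_width: 0.694
grip_force: 38.9
time_s: 18.27
eef_pos: [561.5, 195.0, 222.9]
ee_rot: [-0.053, 0.945, 0.242, 0.212]
force: [0.2, -0.4, -2.0]
grip_width: 0.697
grip_force: 41.0
above at [ 531.  -145.7  215. ] shift [ -30.5 -340.7   -7.9] turn [ -3.61  25.53 -39.91]
```

```bash
python3 -m handwheel '[[[-1,-20,0,-0.2,1.4,-2.2,-1],[-4,-45,0,-0.4,3.1,-4.9,-1],[-5,-55,0,-0.5,3.6,-5.6,-1],[-5,-55,0,-0.5,3.6,-5.6,-1],[-5,-55,0,-0.5,3.6,-5.6,-1],[-5,-50,-2,-0.5,3.6,-5.6,-1],[-3.5,-38,-3,-0.5,3.5,-5.4,-1],[-2,-22.7,-3,-0.5,3.1,-5,-1]]]'
python3 -m handwheel '[[[0,0,0,0,0,0,-1],[0,0,0,0,0,0,-1]]]'
python3 - <<'E'
from h import *
plan('above',standT(12,-0.8,122))
E
```

```text
time_s: 19.27
eef_pos: [529.5, -147.8, 211.2]
ee_rot: [-0.001, 0.994, -0.107, -0.004]
force: [0.4, 0.4, -1.0]
grip_width: 0.702
grip_force: 40.9
time_s: 19.52
eef_pos: [530.2, -145.0, 212.0]
ee_rot: [-0.002, 0.995, -0.104, -0.002]
force: [-0.6, 1.6, -1.8]
grip_width: 0.693
grip_force: 40.9
above at [ 531.  -145.7  122. ] shift [  0.8  -0.7 -90. ] turn [-0.21 -0.16 -0.02]
```

```bash
python3 -m handwheel '[[[0.8,-0.7,-12,-0.2,-0.16,0,-1],[0,0,-22,0,0,0,-1],[0,0,-24,0,0,0,-1],[0,0,-20,0,0,0,-1],[0,0,-10,0,0,0,-1],[0,0,-2,0,0,0,-1],[0,0,0,0,0,0,-1]]]'
python3 -m handwheel '[[[0,0,-1,0,0,0,-1],[0,0,-1,0,0,0,-1],[0,0,0,0,0,0,-1]]]'|sed -n '2p;4p'
python3 -m handwheel '[[[0,0,-1,0,0,0,-1],[0,0,0,0,0,0,-1]]]'|sed -n '2p;4p'
python3 -m handwheel '[[[0,0,-1,0,0,0,-1],[0,0,0,0,0,0,-1]]]'|sed -n '2p;4p'
python3 - <<'E'
from h import *
plan('x',standT(12,-0.8,115))
E
```

```text
time_s: 20.4
eef_pos: [531.6, -146.2, 123.2]
ee_rot: [0.001, 0.995, -0.104, 0.001]
force: [0.5, 0.2, -1.4]
grip_width: 0.694
grip_force: 40.9
eef_pos: [531.4, -146.1, 120.7]
force: [0.3, 0.3, -1.9]
eef_pos: [531.4, -146.1, 119.6]
force: [0.2, 0.3, -1.0]
eef_pos: [531.4, -146.1, 118.6]
force: [-0.7, -0.6, -2.5]
x at [ 531.  -145.7  115. ] shift [-0.4  0.5 -3.6] turn [0.05 0.03 0.03]
```

```bash
python3 -m handwheel '[[[0,0.4,-1,0,0,0,-1],[0,0,0,0,0,0,-1]]]'|sed -n '2p;4p'
python3 -m handwheel '[[[0,0,-1,0,0,0,-1],[0,0,0,0,0,0,-1]]]'|sed -n '2p;4p'
```

```text
eef_pos: [531.4, -145.7, 117.6]
force: [0.0, 0.1, -1.6]
eef_pos: [531.4, -145.7, 116.6]
force: [0.1, 0.1, -1.1]
```

```bash
python3 -m handwheel '[[[0,0,-0.8,0,0,0,-1],[0,0,0,0,0,0,-1]]]'|sed -n '2p;4p'
python3 -m handwheel '[[[0,0,-0.7,0,0,0,-1],[0,0,0,0,0,0,-1]]]'|sed -n '2p;4p'
```

```text
eef_pos: [531.4, -145.7, 115.8]
force: [-0.4, 0.3, -2.6]
eef_pos: [531.4, -145.7, 115.1]
force: [-0.1, 0.0, -1.7]
```

```bash
python3 -m handwheel '[[[0,0,-0.8,0,0,0,-1],[0,0,0,0,0,0,-1]]]'|sed -n '2p;4p'
python3 -m handwheel '[[[0,0,-0.7,0,0,0,-1],[0,0,0,0,0,0,-1]]]'|sed -n '2p;4p'
```

```text
eef_pos: [531.4, -145.7, 114.3]
force: [0.2, -0.2, -1.2]
eef_pos: [531.4, -145.7, 113.8]
force: [-0.5, 0.6, -1.0]
```

```bash
python3 -m handwheel '[[[0,0,-0.7,0,0,0,-1],[0,0,0,0,0,0,-1]]]'|sed -n '2p;4p'
```

```text
eef_pos: [531.5, -145.8, 113.5]
force: [-1.5, 1.0, 3.6]
```

Contact at z = 113.6. I'll relieve it and pull back.

```bash
python3 -m handwheel '[[[0,0,0.5,0,0,0,-1],[-2,0.4,0,0,0,0,-1],[-2,0.4,0,0,0,0,-1],[-2,0.4,0,0,0,0,-1],[-1.5,0.3,0,0,0,0,-1],[0,0,0,0,0,0,-1]]]'|sed -n '2p;4p'; python3 -m handwheel '[[[-1.2,0.3,0,0,0,0,-1],[0,0,0,0,0,0,-1]]]'|sed -n '2p;4p'; python3 -m handwheel '[[[-1,0.2,0,0,0,0,-1],[0,0,0,0,0,0,-1]]]'|sed -n '2p;4p'
```

```text
eef_pos: [523.9, -144.3, 113.6]
force: [3.4, -0.6, 3.8]
eef_pos: [522.8, -144.0, 113.6]
force: [3.9, -1.4, 3.9]
eef_pos: [521.7, -143.8, 113.6]
force: [2.8, -1.0, 5.6]
```

```bash
python3 -m handwheel '[[[-1,0.2,0.4,0,0,0,-1],[0,0,0,0,0,0,-1]]]'|sed -n '2p;4p'; python3 -m handwheel '[[[-1,0.2,0,0,0,0,-1],[0,0,0,0,0,0,-1]]]'|sed -n '2p;4p'
```

```text
eef_pos: [520.7, -143.5, 113.7]
force: [4.6, -1.1, 1.0]
eef_pos: [520.7, -143.5, 113.9]
force: [9.9, -0.8, -1.0]
```

```bash
python3 -m handwheel '[[[-1,0.2,0,0,0,0,-1],[0,0,0,0,0,0,-1]]]'|sed -n '2p;4p'
```

```text
eef_pos: [520.6, -143.5, 114.2]
force: [14.3, -1.3, -4.1]
```

```bash
python3 -m handwheel '[[[-1,0.2,0,0,0,0,-1],[0,0,0,0,0,0,-1]]]'|sed -n '2p;4p'
```

```text
eef_pos: [520.6, -143.5, 114.4]
force: [19.2, -1.6, -5.3]
```

It is pressed, so I'll relax, release and rise.

```bash
python3 -m handwheel '[[[1.3,-0.3,0,0,0,0,-1],[1.2,-0.2,-0.3,0,0,0,-1],[0,0,0,0,0,0,-1]]]'|sed -n '2p;4p'
python3 -m handwheel '[[[0,0,0,0,0,0,0.6],[0,0,0,0,0,0,1],[0,0,0,0,0,0,1],[0,0,0,0,0,0,1]]]'
python3 -m handwheel '[[[0,0,15,0,0,0,1],[0,0,35,0,0,0,1],[0,0,40,0,0,0,1],[0,0,30,0,0,0,1],[0,0,5,0,0,0,1],[0,0,0,0,0,0,1]]]'
python3 - <<'E'
from h import *
from rig import *
s=sense(); print(s['eef_pos'])
c=capture('wrist'); im=c['image'].astype(int); cv2.imwrite('pics/w6.png',c['image'][:,:,::-1])
print(wproj(pose(ST)([(50,30,137),(50,-30,137),(-50,30,137),(-50,-30,137),(50,30,102),(50,-30,102),(-50,35,122),(-50,-35,122)]),s).round(1))
for r in list(range(124,150,2))+[160,200,240,250]:
    b=im[r]; m=(b[:,0]-b[:,2]>18); x=np.where(m[260:380])[0]+260; print(r,x.min() if len(x) else 0,x.max() if len(x) else 0)
E
```

```text
eef_pos: [520.7, -143.5, 113.7]
force: [6.8, -0.8, 3.1]
time_s: 26.15
eef_pos: [520.0, -143.4, 113.5]
ee_rot: [0.0, 0.995, -0.104, 0.0]
force: [-1.3, 0.9, 0.5]
grip_width: 1.002
grip_force: 0.0
time_s: 26.9
eef_pos: [520.0, -143.3, 238.2]
ee_rot: [0.0, 0.995, -0.104, 0.0]
force: [-0.8, 1.0, -0.8]
grip_width: 0.999
grip_force: 0.0
[ 519.96516567 -143.33523123  238.24061139]
[[277.8 144.6]
 [355.1 144.5]
 [282.6 259.1]
 [350.8 259.1]
 [282.8 139. ]
 [350.5 139. ]
 [278.9 251.1]
 [354.7 251.1]]
124 0 0
126 0 0
128 293 343
130 291 344
132 290 347
134 288 349
136 286 350
138 284 352
140 283 354
142 281 356
144 281 357
146 260 356
148 260 356
160 281 356
200 273 355
240 262 369
250 270 353
```

The column is complete, aligned and pressed. Next is the tag.

```bash
cat >> h.py <<'E'
DT=np.array([[0.,1,0],[1,0,0],[0,0,-1]])
def tagT(v,x,y,z): return pose(v)([[x,y,z]])[0], Rz(v[2])@DT
E
python3 -m handwheel '[[[1,5,0,0,0,6,1],[4,15,0,0,0,10.2,1],[5,20,0,0,0,10.2,1],[5,22,0,0,0,10.2,1],[5,25,0,0,0,10.2,1],[5,25,-5,0,0,10.2,1],[5,20,-15,0,0,10.2,1],[4,10,-20,0,0,10.2,1]]]'
python3 -m handwheel '[[[0,0,-10,0,0,10,1],[0,0,0,0,0,4,1],[0,0,0,0,0,0,1]]]'
python3 - <<'E'
from h import *
from rig import *
plan('above tag',tagT(TG,0,0,186)); s=sense()
c=capture('wrist'); im=c['image'][:,:,::-1]; cv2.imwrite('pics/w7.png',im)
print(wproj(tagc:=pose(TG)([(4,27.5,126),(4,-27.5,126),(-4,-27.5,126),(-4,27.5,126),(4,0,76),(-4,0,76)]),s).round(1))
E
```

```text
time_s: 27.95
eef_pos: [554.0, -0.4, 197.1]
ee_rot: [-0.0, 0.839, 0.544, 0.0]
force: [-0.0, -0.2, 0.3]
grip_width: 1.001
grip_force: 0.0
time_s: 28.32
eef_pos: [553.8, -1.4, 187.4]
ee_rot: [-0.001, 0.769, 0.639, -0.0]
force: [-0.0, 0.1, 0.1]
grip_width: 0.999
grip_force: 0.0
above tag at [553.8  -1.2 186. ] shift [ 0.   0.2 -1.4] turn [-0.07 -0.07  0.17]
[[323.5 185.1]
 [323.2 258.1]
 [312.2 258.1]
 [311.4 185.1]
 [322.6 200.5]
 [313.1 200.6]]
```

View pics/w7.png

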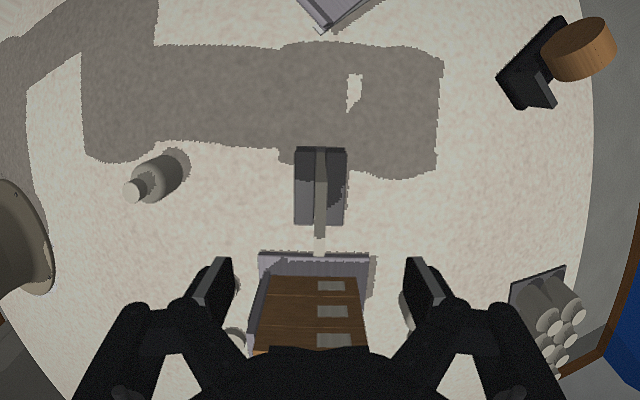

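The wrist view shows the holder at (295–346, 148–224), with the tag running from (320,148) down to about (320,255), between the fingers. I'll measure its columns numerically.

```bash
python3 - <<'E'
import cv2
g=cv2.imread('pics/w7.png').astype(int).sum(2)//3
for r in (152,160,170,180,184,190,200,215,221,230,240,250,256): print(r,g[r,304:338].tolist())
print(g[144:270:2,320].tolist())
E
```

```text
152 [56, 59, 56, 59, 59, 57, 58, 54, 58, 58, 49, 49, 58, 71, 71, 72, 74, 74, 72, 65, 66, 47, 38, 42, 54, 51, 47, 49, 49, 45, 47, 42, 49, 47]
160 [58, 58, 57, 55, 58, 57, 60, 59, 57, 55, 50, 56, 69, 82, 80, 76, 78, 78, 76, 77, 79, 47, 51, 53, 57, 60, 59, 58, 58, 62, 58, 57, 60, 57]
170 [58, 61, 59, 57, 59, 62, 57, 60, 62, 54, 41, 63, 75, 80, 75, 78, 76, 81, 79, 78, 77, 76, 62, 55, 60, 61, 57, 62, 59, 58, 60, 58, 61, 60]
180 [69, 62, 54, 54, 59, 52, 64, 66, 69, 60, 42, 69, 79, 75, 76, 76, 80, 75, 76, 77, 76, 79, 75, 67, 57, 56, 58, 55, 59, 60, 58, 57, 55, 59]
184 [99, 100, 99, 97, 97, 99, 95, 98, 99, 86, 42, 92, 112, 104, 107, 106, 109, 105, 107, 107, 105, 108, 110, 89, 50, 59, 57, 56, 60, 58, 57, 56, 56, 59]
190 [98, 96, 98, 96, 99, 97, 98, 99, 97, 85, 52, 94, 112, 107, 106, 105, 104, 103, 104, 104, 104, 105, 99, 80, 56, 57, 57, 58, 61, 61, 56, 56, 65, 57]
200 [98, 97, 98, 94, 96, 96, 96, 97, 91, 70, 68, 95, 109, 106, 105, 106, 106, 104, 107, 105, 106, 110, 86, 65, 59, 61, 58, 60, 59, 56, 58, 58, 57, 55]
215 [96, 98, 96, 97, 96, 97, 95, 94, 91, 44, 98, 108, 105, 102, 105, 107, 106, 10
[... 490 characters left out ...]
5, 171, 173, 173, 181, 184, 184, 184, 185, 180, 177, 173, 171, 171, 172, 174, 177]
250 [193, 191, 186, 184, 184, 188, 189, 190, 188, 180, 173, 173, 172, 170, 170, 170, 171, 171, 172, 171, 172, 174, 179, 188, 188, 189, 186, 182, 177, 174, 174, 175, 182, 184]
256 [71, 71, 69, 69, 66, 65, 64, 62, 61, 82, 107, 111, 124, 145, 141, 143, 140, 142, 142, 135, 80, 64, 62, 63, 60, 62, 62, 64, 65, 67, 67, 65, 68, 62]
[111, 79, 59, 56, 74, 80, 77, 76, 78, 82, 78, 77, 77, 76, 76, 77, 78, 77, 80, 97, 109, 107, 106, 104, 106, 105, 105, 105, 106, 105, 107, 103, 104, 106, 106, 103, 105, 106, 103, 107, 106, 103, 106, 106, 105, 106, 104, 89, 176, 172, 171, 173, 172, 171, 171, 174, 140, 130, 139, 81, 84, 88, 86]
```

```bash
python3 -m handwheel '[[[1.4,0.5,-10,0,0,-0.3,0.6],[0,0,-20,0,0,0,0.4],[0,0,-22,0,0,0,0.4],[0,0,-18,0,0,0,0.4],[0,0,-10,0,0,0,0.4],[0,0,-1.5,0,0,0,0.4],[0,0,0,0,0,0,0.4]]]' 25
python3 -m handwheel '[[[0,0,0,0,0,0,-1],[0,0,0,0,0,0,-1],[0,0,0,0,0,0,-1],[0,0,0,0,0,0,-1],[0,0,0,0,0,0,-1]]]' 25
```

```text
time_s: 29.25
eef_pos: [555.9, -1.0, 107.5]
ee_rot: [0.0, 0.771, 0.637, 0.001]
force: [0.4, 0.1, 0.1]
grip_width: 0.701
grip_force: 0.0
time_s: 29.88
eef_pos: [555.5, -0.9, 107.3]
ee_rot: [-0.0, 0.771, 0.637, 0.0]
force: [-3.5, 0.6, 5.5]
grip_width: 0.093
grip_force: 29.6
```

Gripped. I'll firm up the grip, lift high over the column and travel to the peg side.

```bash
python3 -m handwheel '[[[0,0,0,0,0,0,-1],[0,0,10,0,0,0,-1],[0,0,25,0,0,0,-1],[0,0,35,0,0,0,-1],[0,0,35,0,0,0,-1],[0,0,30,0,0,0,-1],[0,0,20,0,0,0,-1],[0,0,8,0,0,0,-1]]]' 50
python3 - <<'E'
from h import *
plan('peg above',tagT(ST,60,-130.8,265)); plan('pre',tagT(ST,60,-130.8,144.8));plan('end',tagT(ST,5,-130.8,144.8))
E
```

```text
time_s: 30.88
eef_pos: [555.9, -1.0, 271.4]
ee_rot: [0.001, 0.771, 0.637, 0.001]
force: [-0.1, 0.1, -0.9]
grip_width: 0.08
grip_force: 51.2
peg above at [ 551.1 -282.8  265. ] shift [  -4.8 -281.7   -6.4] turn [-0.01  0.18 -1.07]
pre at [ 551.1 -282.8  144.8] shift [  -4.8 -281.7 -126.6] turn [-0.01  0.18 -1.07]
end at [ 497.3 -271.4  144.8] shift [ -58.6 -270.4 -126.6] turn [-0.01  0.18 -1.07]
```

```bash
python3 -m handwheel '[[[0,-15,0,0,0,-0.1,-1],[-0.8,-40,0,0,0,-0.2,-1],[-0.8,-50,0,0,0,-0.2,-1],[-0.8,-55,0,0,0,-0.2,-1],[-0.8,-50,0,0,0.1,-0.2,-1],[-0.8,-40,0,0,0.1,-0.2,-1],[-0.8,-22,-5,0,0,0,-1],[0,-9.7,-10,0,0,0,-1]]]'
python3 -m handwheel '[[[0,0,-20,0,0,0,-1],[0,0,-25,0,0,0,-1],[0,0,-25,0,0,0,-1],[0,0,-20,0,0,0,-1],[0,0,-13,0,0,0,-1],[0,0,-8,0,0,0,-1],[0,0,0,0,0,0,-1]]]'
python3 - <<'E'
from h import *
from rig import *
plan('pre',tagT(ST,60,-130.8,144.8)); s=sense(); print(s['force'])
c=capture('wrist'); im=c['image'][:,:,::-1]; cv2.imwrite('pics/w8.png',im)
c2=capture('scene'); im2=c2['image'][:,:,::-1]; cv2.imwrite('pics/s8.png',im2); c3=capture('top')['image'][:,:,::-1]; cv2.imwrite('pics/t8.png',c3)
p=proj(pose(ST)([(-20,-130,110),(25,-130,110),(32,-130,117),(0,0,137)]),S); print(p.round(1)); e=np.array(s['eef_pos'])-[0,0,31.3]; print('eye',proj(e,S).round(1))
x,y=(p[1]).astype(int); a=cv2.resize(im2[y-40:y+40,x-50:x+50],None,fx=6,fy=6,interpolation=cv2.INTER_CUBIC)
print('origin',x-50,y-40); cv2.imwrite('pics/s8c.png',a)
E
```

```text
time_s: 31.88
eef_pos: [550.5, -283.5, 253.9]
ee_rot: [-0.001, 0.777, 0.629, -0.001]
force: [-0.7, 0.3, -0.5]
grip_width: 0.084
grip_force: 51.2
time_s: 32.75
eef_pos: [550.8, -282.4, 143.9]
ee_rot: [-0.001, 0.777, 0.63, -0.001]
force: [0.3, 0.6, -0.9]
grip_width: 0.08
grip_force: 51.2
pre at [ 551.1 -282.8  144.8] shift [ 0.3 -0.4  0.9] turn [-0.06 -0.16  0.02]
[ 0.32063219  0.60151829 -0.87742795]
[[266.6 135.5]
 [254.  142.6]
 [251.7 142.2]
 [285.4 160. ]]
eye [[243.9 147.5]]
origin 204 102
```

View pics/s8c.png

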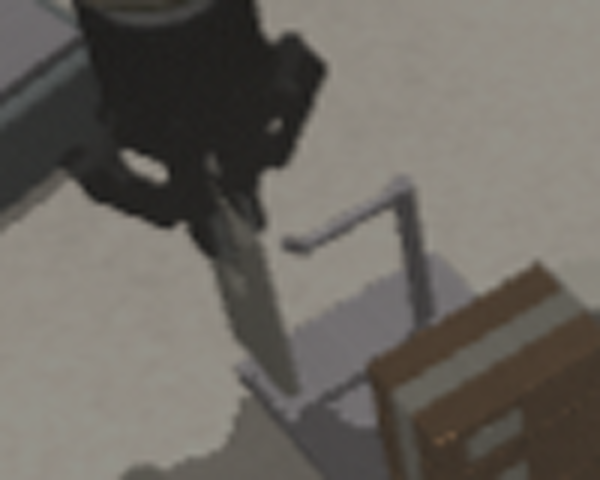

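The crop shows the peg tip at (287,242), i.e. pixel (251.4,141.9), within 0.4 px of the prediction. The tag's eye is in line with it at about (236,272). Time to thread it.

```bash
python3 -m handwheel '[[[0.3,-0.4,0.9,0,0,0,-1],[-5.9,1.2,0,0,0,0,-1],[-5.9,1.2,0,0,0,0,-1],[-5.9,1.2,0,0,0,0,-1],[-5.9,1.3,0,0,0,0,-1],[0,0,0,0,0,0,-1]]]'|sed -n '2p;4p'
python3 -m handwheel '[[[-3.9,0.8,0,0,0,0,-1],[-3.9,0.8,0,0,0,0,-1],[0,0,0,0,0,0,-1]]]'|sed -n '2p;4p'
```

```text
eef_pos: [527.2, -278.1, 145.1]
force: [-0.4, -0.3, -0.9]
eef_pos: [519.5, -276.5, 145.0]
force: [-0.3, 0.1, -0.4]
```

```bash
python3 -m handwheel '[[[-4.9,1,0,0,0,0,-1],[-4.9,1,0,0,0,0,-1],[-4.9,1,0,0,0,0,-1],[0,0,0,0,0,0,-1]]]'|sed -n '2p;4p'
python3 -m handwheel '[[[-4.9,1.1,0,0,0,0,-1],[-3.9,0.8,0,0,0,0,-1],[0,0,0,0,0,0,-1]]]'|sed -n '2p;4p'
python3 -m handwheel '[[[0,0,-3,0,0,0,-1],[0,0,-3,0,0,0,-1],[0,0,0,0,0,0,-1]]]'|sed -n '2p;4p'
python3 - <<'E'
from h import *
plan('end',tagT(ST,5,-130.8,134.3))
E
```

```text
eef_pos: [504.7, -273.5, 145.1]
force: [-0.3, 0.9, -0.2]
eef_pos: [496.0, -271.6, 145.1]
force: [-0.2, 0.7, -1.6]
eef_pos: [496.1, -271.5, 138.6]
force: [0.2, 0.1, -0.6]
end at [ 497.3 -271.4  134.3] shift [ 1.2  0.1 -4.3] turn [-0.07 -0.18  0.03]
```

```bash
python3 -m handwheel '[[[0,0,-1.5,0,0,0,-1],[0,0,-1,0,0,0,-1],[0,0,0,0,0,0,-1]]]'|sed -n '2p;4p'
python3 -m handwheel '[[[0,0,-0.8,0,0,0,-1],[0,0,0,0,0,0,-1]]]'|sed -n '2p;4p'
python3 -m handwheel '[[[0,0,-0.7,0,0,0,-1],[0,0,0,0,0,0,-1]]]'|sed -n '2p;4p'
```

```text
eef_pos: [496.2, -271.6, 136.4]
force: [-0.4, 0.6, -1.0]
eef_pos: [496.2, -271.6, 135.7]
force: [0.2, -0.5, -0.4]
eef_pos: [496.2, -271.6, 134.9]
force: [1.0, 0.5, 0.1]
```

```bash
python3 -m handwheel '[[[0,0,-0.7,0,0,0,-1],[0,0,0,0,0,0,-1]]]'|sed -n '2p;4p'
python3 -m handwheel '[[[0,0,-0.5,0,0,0,-1],[0,0,0,0,0,0,-1]]]'|sed -n '2p;4p'
```

```text
eef_pos: [496.2, -271.7, 134.4]
force: [-0.3, -1.3, -0.9]
eef_pos: [496.3, -271.7, 134.2]
force: [-1.9, -0.3, 3.5]
```

The eye rests on the peg, with Fz up to 3.5 N. I'll release part-way, then rise.

```bash
python3 -m handwheel '[[[0,0,0.3,0,0,0,-0.8],[0,0,0,0,0,0,-0.6],[0,0,0,0,0,0,-0.4],[0,0,0,0,0,0,-0.2],[0,0,0,0,0,0,-0.2],[0,0,0,0,0,0,-0.2]]]' 20
python3 -m handwheel '[[[0,0,5,0,0,0,-0.2],[0,0,10,0,0,0,-0.2],[0,0,20,0,0,0,-0.2],[0,0,35,0,0,0,-0.2],[0,0,45,0,0,0,-0.2],[0,0,45,0,0,0,-0.2],[0,0,20,0,0,0,-0.2],[0,0,0,0,0,0,-0.2]]]'
python3 -m handwheel '[[[-20,-30,0,0,0,0,-0.2],[-20,-40,0,0,0,0,-0.2],[-20,-45,0,0,0,0,-0.2],[-10,-20,0,0,0,0,-0.2],[0,0,0,0,0,0,-0.2],[0,0,0,0,0,0,-0.2],[0,0,0,0,0,0,-0.2],[0,0,0,0,0,0,-0.2]]]'
python3 - <<'E'
from h import *
from rig import *
a=capture('scene')['image'][100:210,210:330,::-1]; b=capture('top')['image'][160:270,345:475,::-1]
f=lambda i:cv2.resize(i,(390,360),interpolation=cv2.INTER_CUBIC)
cv2.imwrite('pics/final.png',np.hstack([f(a),f(b)]))
E
```

```text
time_s: 37.4
eef_pos: [496.2, -271.6, 134.1]
ee_rot: [-0.001, 0.777, 0.63, -0.001]
force: [-0.2, -0.6, 0.3]
grip_width: 0.401
grip_force: 0.0
time_s: 38.4
eef_pos: [496.4, -271.8, 315.9]
ee_rot: [0.001, 0.777, 0.63, -0.0]
force: [0.6, -0.0, -0.1]
grip_width: 0.398
grip_force: 0.0
time_s: 39.4
eef_pos: [426.6, -406.0, 314.3]
ee_rot: [-0.001, 0.776, 0.63, -0.001]
force: [0.9, -0.9, 0.1]
grip_width: 0.399
grip_force: 0.0
```

View pics/final.png

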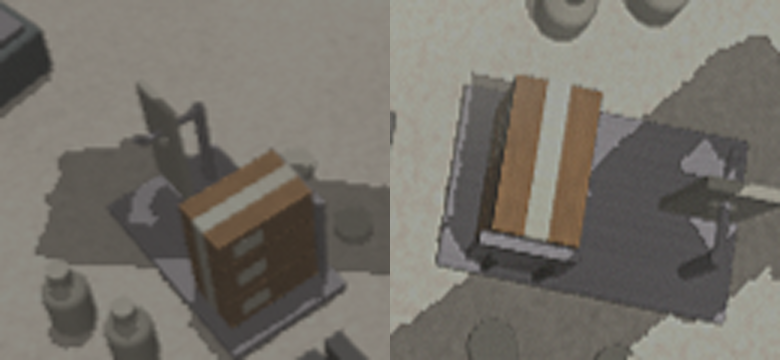

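The left view shows the tag hanging on the peg, with the peg tip through it at (138,138), and three aligned cartons against the stop plate. The right view confirms the column is square, so I'm handing in.

```bash
python3 -c "
from rig import *
print(finish_job())"
```

```text
the job is handed in; nothing more can be done
None
```

I stacked the tall carton and then the flat one squarely on the base carton, each pressed back against the stop plate, then hung the tag on the peg; I handed the job in at about 39.5 s (no verdict was returned), without touching the bottles or caps.

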